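# Load a reflectance sample and index the shuttle under the probe

### The job

Load the sample shuttle for a reflectance reading: lay the white reference disc flat and centred on the shuttle's raised round seat, and the amber glass disc centred on top of it. Then pull up the black knob of the locking plunger, slide the carriage with the stack on it to the next hole, the one that brings the stack under the probe, and let the pin down there; its spring is weak, so push the pin fully home. Finish while still holding the knob, with the pin pressed home, and do not touch the probe or disturb the black-capped vial, the grey tin and the timer standing around.

Things in the scene. Friction and masses are not known exactly. Their poses are not given: they have to be found in the camera images.
- white_disc: loose white reference disc (sintered plastic), 46 mm diameter, 10 mm thick, 40 g; lies flat on the dark mat at the start; origin at the centre of its underside, z up
- amber_disc: loose amber glass disc, 46 mm diameter, 8 mm thick, 35 g; lies flat on the dark mat at the start, either side of the white one; origin at the centre of its underside, z up
- mat: fixed dark blue-grey mat, 120 x 160 x 3 mm, on the worktop; origin at the centre of its underside
- shuttle: bed of the sample shuttle, fixed to the worktop: grey anodised plate 140 mm (its x) by 370 mm (its y), 8 mm thick, with a steel guide rail along its y on which the carriage slides. Origin on the worktop under the middle of the rail; y points along the travel towards the probe, x away from the robot, z up
- index_bar: fixed dark steel bar, 22 mm wide, along the robot's side of the bed, top 28 mm above the worktop, with three 10.6 mm holes at y = -145, -55 and +35 mm (pitch 90 mm). At the start the pin is in the middle hole; the reading hole is the one at y = +35 mm. Origin 20 mm below its top, in the middle of its length; axes as the shuttle's
- seat (a point): centre of the top face of the carriage's raised round black seat, 40 mm diameter (3 mm smaller all round than the discs), 16 mm above the carriage plate and 54 mm above the worktop; axes as the shuttle's; rides with the carriage. At the start it lies 90 mm (along y) short of the probe's axis
- carriage (a joint): position of the carriage along the rail, in m: 0 at the start (loading hole), +0.09 at the next hole towards the probe (reading position), -0.09 at the hole the other way; stops at +-0.097. Friction about 1.5 N. Carriage plate 86 x 150 mm, top 38 mm above the worktop
- plunger (a joint): how far the plunger is pulled up, in m: 0 is pin home (10 mm deep in the hole, 1.3 mm play either side), 0.010 and more is clear of the index bar, 0.015 is the upper stop. A spring of 0.3 N/mm pulls it down against about 2 N of friction: let go over a hole, the pin stays about 4 mm short of home and must be pushed down; beside a hole its tip rests on the bar
- knob_grip (a point): middle of the grip of the plunger's black knurled knob (red dot on top), on its vertical axis: 26 mm diameter, grip 17 mm tall, top 11 mm above this point, plate below 31 mm under it; 69 mm above the worktop with the pin home. It lies 62 mm towards the robot and 100 mm back along y from the seat's centre, and moves with plunger and carriage; axes as the shuttle's
- knob: the black knob itself, moving with the plunger; origin on its axis 31 mm below knob_grip
- probe: fixed reflectance probe: a vertical silver barrel of 26 mm diameter (38 mm at its black collar), lower end 88 mm and upper end 190 mm above the worktop, carried by a post standing 76 mm behind it; origin on the worktop directly under the barrel's axis, which is where the seat comes at the reading position; axes as the shuttle's
- vial_2: bystander: small glass vial with a black cap, 27 mm diameter, 59 mm tall, standing behind the shuttle; origin at the centre of its underside
- gasket_box: bystander: small grey tin with a label, 49 x 69 x 20 mm; origin at the centre of its underside
- timer: bystander: white timer with three buttons, 62 x 66 x 20 mm; origin at the centre of its underside

How it is judged:
On the way, in this order (a step that is already met when the one before it is completed fails the run):
1. the white disc lies flat and centred on the seat, let go, with the carriage still locked at the loading hole (horizontal distance between white_disc and seat below 0.005 m and z of white_disc in the frame of seat between -0.002 and 0.002 m and angle between white_disc's own z axis and vertical below 0.08 rad and value of joint carriage between -0.004 and 0.004 m and value of joint plunger below 0.006 m and contact force between the fingers and white_disc below 0.1 N), for 0.2 s.
2. the amber disc lies flat and centred on the white disc, let go, with the carriage still locked at the loading hole (horizontal distance between each of white_disc, amber_disc and seat below 0.005 m and z of white_disc in the frame of seat between -0.002 and 0.002 m and angle between each of white_disc, amber_disc's own z axis and vertical below 0.08 rad and z of amber_disc in the frame of seat between 0.008 and 0.012 m and value of joint carriage between -0.004 and 0.004 m and value of joint plunger below 0.006 m and contact force between the fingers and amber_disc below 0.1 N), for 0.2 s.
3. the knob is pulled up until the pin is clear of the loading hole (value of joint plunger above 0.0092 m and value of joint carriage between -0.012 and 0.012 m and contact force between the fingers and knob above 1 N), for 0.05 s.
At the end, for the whole second after the job is handed in: The carriage is at the reading hole (within 3 mm) and at rest, the pin is home to within 2 mm, the fingers are on the knob (more than 2 N), and the white disc on the seat and the amber disc on the white one lie flat, at rest, each centred on the seat within 6 mm (5 mm when first laid) (value of joint carriage between 0.087 and 0.093 m and value of joint plunger below 0.002 m and contact force between the fingers and knob above 2 N and velocity of joint carriage between -0.005 and 0.005 m/s and horizontal distance between each of white_disc, amber_disc and seat below 0.006 m and z of white_disc in the frame of seat between -0.002 and 0.002 m and angle between each of white_disc, amber_disc's own z axis and vertical below 0.08 rad and z of amber_disc in the frame of seat between 0.008 and 0.012 m and linear speed of each of white_disc, amber_disc below 0.01 m/s); the arm keeps its last pose, push and grip.
It fails at once if the probe is touched (contact force between probe and anything else above 1 N).
It fails at once if the black-capped vial is disturbed (moved more than 20 mm) (distance of vial_2 from where it was at the start of the episode above 0.02 m).
It fails at once if the grey tin is disturbed (moved more than 20 mm) (distance of gasket_box from where it was at the start of the episode above 0.02 m).
It fails at once if the timer is disturbed (moved more than 20 mm) (distance of timer from where it was at the start of the episode above 0.02 m).
It also fails if it takes over 67 s, if anything falls off the work surface, if the arm or the gripper's body presses on something with over 40 N, if the wrist force passes 120 N, or if a joint passes its speed limit or range.

### The arm

A 7-joint arm with a two-finger parallel gripper is mounted at the origin on a cart in front of the work surface, level with it; the furniture and walls round the work are solid. World frame = base frame: x ahead of the robot, y to its left, z up, the work surface at z = 0. Lengths are in m, angles in rad, forces in N, time in s.
With the tool pointing down it reaches from about 0.425 to 0.8 m from the base axis. Payload 8.3 kg.
Tool frame: the origin (TCP) lies at the very end of the fingers, on their centre line; the grasp point (between the pads) lies ctrl.hold_point_z behind it (ctrl.hold_point_z is the distance from the TCP to the grasp point, in m); y points along the fingers, z is the direction in which the jaws open and shut, and the axes are right-handed (so a half turn about y gives the same grasp; the last joint's range is limited). The gripper opens to 85 mm and grips with 20 to 120 N. Pads are 22 mm wide; open, the fingers measure 114 mm over their backs; the gripper's body (76 mm by 85 mm) begins 54 mm behind the grasp point. The pads swing forward as they close: fully open they stand 13 mm farther back than shut.
Start: joints at [1.146, 0.383, 0.016, 1.37, -0.006, 1.388, -0.046], TCP at [0.221, -0.585, 0.231] pointing down, gripper open.
Joint ranges: [-2.95, 2.95], [-0.25, 2.06], [-1.52, 1.56], [0.18, 2.33], [-1.44, 4.58], [0.02, 2.06], [-3.01, 3.01]. Speed limits (rad/s): [2.39, 2.39, 3.01, 3.01, 3.14, 3.14, 3.14].

### API

Orientations are given as a unit quaternion [x, y, z, w].
In Python, from bench import monitor, imaging, workorder, ctrl gives the robot as it stands. The module is installed in compiled form; this text tells all that it offers.
- The arm moves only by the tool arm_command, never from a script. Its argument "deltas" is a list of rows, each a list of 6 numbers: the shift along the tool's x, y, z in m, then the turn, a rotation vector about the tool's x, y, z in rad. A call has 1 to 12 rows; each row shifts and turns the commanded pose from where the row before left it, along the tool's axes as they then stand; what a row does not reach is not made up. A row lasts 1/10 s, in which the tool goes at most 50 mm and 8.59 degrees, less where a joint would pass 70% of its speed; a pose out of reach is approached as far as the arm can. A call with a gripper value outside its range is refused whole. "hand" is the opening, from -1 (shut) to 1 (fully open), set as the call begins (left out, the last holds). The fingers move at their own pace and stop on an object; "newtons" is the grip in N (left out, the last holds). Time passes only in rows, so rows that do not move let the fingers close. It gives the time, the measured TCP pose, the force and the opening at its end, in the units of the state.
- monitor.sense(): the state, without advancing time (a new reading comes with each control period).
- imaging.camera(name): name is "side" or "top"; returns a dict with "image" (420x560x3 uint8, red, green, blue), "camera_matrix" (3x3 intrinsics, pixels), "eye" and "orientation" of the camera in the world. Camera axes: x right, y up, looking along -z (the intrinsics and any distortion apply to the point x, -y, -z); pixel columns grow to the right and rows downward; lengths in m; the calibration is good to about 2 mm. A picture is of the moment at which its call begins. There is no depth.
- workorder.close_job(): hands the job in, once; it reports no verdict.
The state is a dict: "t": time; "qpos": joint angles; "joint_velocities": joint speeds; "tau": joint torques, N m; "ee_pos": TCP position; "eef_rot": TCP orientation; "ft_force": force on the tool from outside, world axes, zero at the start; "moment": the same for the moment, N m; "grip_width": opening from 0.0 (shut) to 1.0 (fully open).
Only numpy, scipy, OpenCV 4.12 (cv2) and the standard library are available. Lean on these libraries where they do the work, as an engineer would, in place of code of your own. Each camera call takes 0.05 s, during which the arm holds its last target.

## Working session

There is one attempt and no reset: what is moved stays moved. The work goes in short steps, Python scripts to look and compute and a tool call to move; the robot and the scene stay as the last step left them, time stands still between calls to the robot, and variables do not carry over. Pictures are saved under pics/ and viewed, and the job is handed in when it is done.

Besides the shell and the picture viewer there is one more tool, called after "Emit:" as name([rows], argument=value, ...), one row to a line, values as JSON. arm_command: Moves the arm, as the interface text tells. Its arguments: {"type":"object","properties":{"deltas":{"type":"array","items":{"type":"array","items":{"type":"number"}}},"hand":{"type":"number"},"newtons":{"type":"number"}},"required":["deltas"]}

```bash
ls; mkdir -p pics; cat > look.py <<'E'
from bench import monitor, imaging, workorder, ctrl
import numpy as np, cv2, pickle, sys
def snap(n,tag):
    c=imaging.camera(n); cv2.imwrite(f'pics/{tag}_{n}.png',cv2.cvtColor(c['image'],cv2.COLOR_RGB2BGR))
    pickle.dump(c,open(f'pics/{tag}_{n}.pkl','wb')); return c
E
python3 - <<'E'
from look import *
for n in('side','top'):
    c=snap(n,'a'); print(n,{k:v for k,v in c.items() if k!='image'})
print(monitor.sense(),ctrl.hold_point_z,[x for x in dir(ctrl) if x[0]!='_'])
E
```

```text
pics
side {'camera_matrix': array([[406.58202659,   0.        , 283.83505831],
       [  0.        , 406.58202659, 214.91575279],
       [  0.        ,   0.        ,   1.        ]]), 'eye': array([ 0.60525842, -0.94416241,  0.47669349]), 'orientation': array([0.55276984, 0.01311681, 0.01746854, 0.8330476 ])}
top {'camera_matrix': array([[490.277395  ,   0.        , 278.9333779 ],
       [  0.        , 490.277395  , 208.05902846],
       [  0.        ,   0.        ,   1.        ]]), 'eye': array([ 0.25039097, -0.0074453 ,  1.45962226]), 'orientation': array([-0.07691132,  0.07760333,  0.72118852, -0.68406834])}
{'t': 0.1, 'qpos': array([ 1.14605321,  0.3841883 ,  0.01638173,  1.3710508 , -0.00631186,
        1.38815654, -0.04652949]), 'joint_velocities': array([-2.37644999e-03, -2.85055564e-03, -1.43565322e-03, -2.54760240e-03,
       -9.80793244e-04, -3.57533934e-04, -1.14224145e-06]), 'tau': array([ 2.48713965e-03, -6.29135656e+01,  8.47119112e-01, -3.72761142e+01,
        1.68063934e-02,  1.03297344e-02, -1.25963624e-05]), 'ee_pos': array([ 0.22112948, -0.58410335,  0.23035677]), 'eef_rot': array([-0.12736024,  0.69617265, -0.69495474,  0.12712559]), 'ft_force': array([-0.15796366,  0.27386268, -0.45975707]), 'moment': array([ 0.0367482 , -0.01613387, -0.04698296]), 'grip_width': 1.0013440087389427} 0.0187 ['Unreachable', 'hold_point_z']
```

View pics/a_side.png

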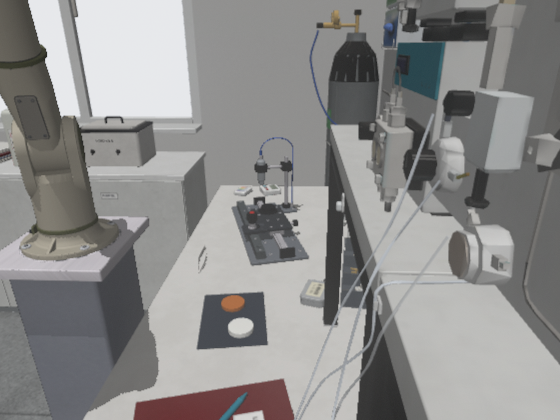

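View pics/a_top.png

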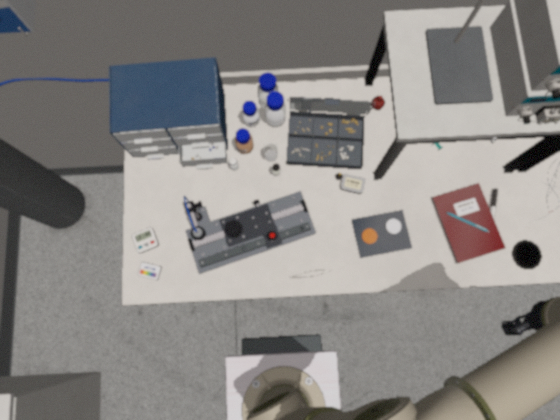

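The side view shows the amber disc near (233,303), the white one near (240,327) and the shuttle around (267,225). In the top view they are at amber (370,236), white (393,226), knob (272,236) and seat (232,229). I'll enlarge both views.

```bash
python3 - <<'E'
import cv2
a=cv2.imread('pics/a_top.png');b=cv2.imread('pics/a_side.png')
cv2.imwrite('pics/a1.png',cv2.resize(a[180:280,180:320],None,fx=5.5,fy=5.5,interpolation=cv2.INTER_CUBIC))
cv2.imwrite('pics/a2.png',cv2.resize(b[130:270,215:355],None,fx=4.2,fy=4.2,interpolation=cv2.INTER_CUBIC))
cv2.imwrite('pics/a3.png',cv2.resize(a[200:270,340:420],None,fx=7,fy=7,interpolation=cv2.INTER_CUBIC))
E
```

```text
(no output)
```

View pics/a1.png

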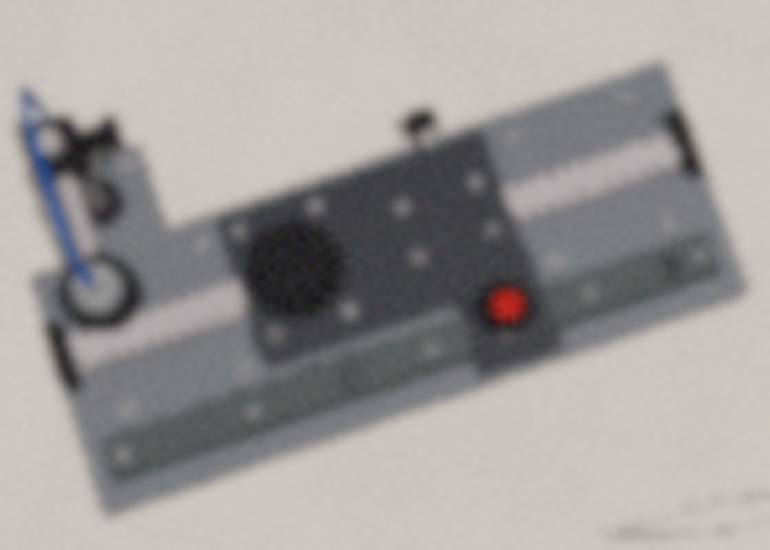

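View pics/a2.png

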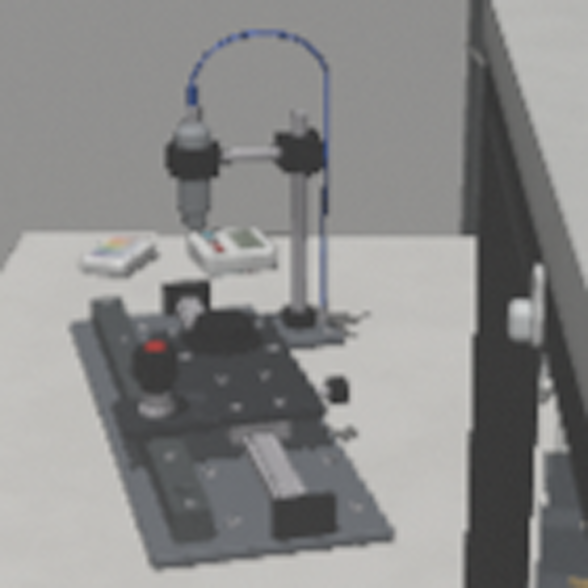

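View pics/a3.png

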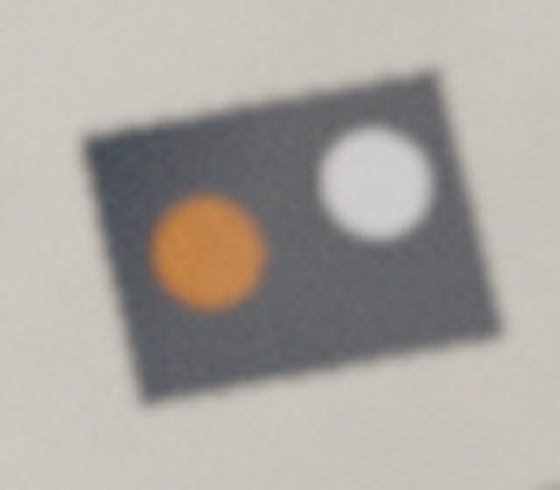

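Amber and white centres are clear on the mat, and the red dot sits at top-view pixel (272,235). Next I'll measure by segmentation and triangulation, and fit the shuttle pose from the bed corners.

```bash
cat > geo.py <<'E'
import numpy as np, cv2, pickle
from scipy.spatial.transform import Rotation as R
from scipy.optimize import least_squares
def load(tag): return {n:pickle.load(open(f'pics/{tag}_{n}.pkl','rb')) for n in('top','side')}
def proj(c,P):
    P=np.atleast_2d(P).astype(float); q=R.from_quat(c['orientation']).inv().apply(P-c['eye'])
    q=q*[1,-1,-1]; K=c['camera_matrix']; return np.c_[K[0,0]*q[:,0]/q[:,2]+K[0,2],K[1,1]*q[:,1]/q[:,2]+K[1,2]]
def ray(c,px):
    K=c['camera_matrix']; d=np.array([(px[0]-K[0,2])/K[0,0],-(px[1]-K[1,2])/K[1,1],-1]); return R.from_quat(c['orientation']).apply(d)
def onz(c,px,z): d=ray(c,px); return c['eye']+d*(z-c['eye'][2])/d[2]
def tri(cs,pxs):
    f=lambda X:np.concatenate([(proj(c,X)[0]-p) for c,p in zip(cs,pxs)])
    r=least_squares(f,[.5,0,.05]); return r.x,r.fun
def seg(c,kind,box):
    h=cv2.cvtColor(c['image'],cv2.COLOR_RGB2HSV).astype(int); H,S,V=h[...,0],h[...,1],h[...,2]
    m={'red':((H<8)|(H>172))&(S>150)&(V>110),'amber':(H<22)&(S>110)&(V>80),'white':(S<30)&(V>185)}[kind]
    x0,x1,y0,y1=box; M=np.zeros(m.shape,np.uint8); M[y0:y1,x0:x1]=m[y0:y1,x0:x1]
    n,l,st,ce=cv2.connectedComponentsWithStats(M)
    i=1+np.argmax(st[1:,4]); return ce[i],st[i]
E
python3 - <<'E'
from geo import *
c=load('a')
pa=[seg(c['top'],'amber',(355,385,222,250)),seg(c['side'],'amber',(215,250,292,315))]
pw=[seg(c['top'],'white',(383,404,217,236)),seg(c['side'],'white',(222,258,315,338))]
pr=[seg(c['top'],'red',(260,285,225,245)),seg(c['side'],'red',(243,260,205,222))]
cs=[c['top'],c['side']]
for n,p in(('amber',pa),('white',pw),('red',pr)):
    print(n,[ (q[0].round(2),q[1]) for q in p],tri(cs,[q[0] for q in p]), onz(cs[0],p[0][0],{'amber':.011,'white':.013,'red':.08}[n]),onz(cs[1],p[1][0],{'amber':.008,'white':.01,'red':.08}[n]))
def u(o,f,p): return np.array(o)+(np.array(p)+.5)/f-.5
cor=[u((180,180),5.5,p) for p in((658,66),(746,292),(108,514),(36,278))]
loc=np.array([[.07,-.185,.008],[-.07,-.185,.008],[-.07,.185,.008],[.07,.185,.008]])
# top view: far right corner = x+, y- 
scor=[u((215,130),4.2,p) for p in((393,536),(154,566),(72,326))]
def model(p): return np.array([p[0],p[1],0])+loc@R.from_euler('z',p[2]).as_matrix().T
def f(p,both=True):
    M=model(p); e=proj(cs[0],M)[:3]-cor[:3]
    return np.r_[e.ravel(),(proj(cs[1],M[:3])-scor).ravel()] if both else e.ravel()
for b in(0,1):
    r=least_squares(f,[.55,.1,.2],args=(b,)); p=r.x; print(p,r.fun.round(1))
    Rz=R.from_euler('z',p[2]).as_matrix()
# seat: pixel of black ellipse
print('seat top view',onz(cs[0],u((180,180),5.5,(296,268)),.05))
E
```

```text
amber [(array([368.97, 235.67]), array([362, 228,  15,  16, 183], dtype=int32)), (array([232.24, 302.81]), array([221, 295,  23,  17, 294], dtype=int32))] (array([ 0.47403864, -0.28200618,  0.00867937]), array([ 0.02037947,  0.06196854,  0.04173359, -0.00765517])) [ 0.47387078 -0.28152356  0.011     ] [ 0.47377039 -0.2810737   0.008     ]
white [(array([393.22, 225.66]), array([387, 219,  14,  14, 150], dtype=int32)), (array([240.29, 325.87]), array([229, 318,  24,  17, 301], dtype=int32))] (array([ 0.50047793, -0.35646985,  0.01242444]), array([-0.04473513, -0.1390201 , -0.08495221,  0.01585333])) [ 0.49994982 -0.35642121  0.013     ] [ 0.5000768  -0.35335051  0.01      ]
red [(array([271.8 , 234.92]), array([269, 233,   6,   5,  25], dtype=int32)), (array([251.5, 212. ]), array([251, 212,   2,   1,   2], dtype=int32))] (array([0.48009873, 0.0075059 , 0.08167787]), array([-0.02811374, -0.1106057 , -0.09957532,  0.02167648])) [0.48005571 0.00745979 0.08      ] [0.47980459 0.01170224 0.08      ]
[0.50641056 0.07339529 0.28340893] [ 0.8 -1.3  0.6  0.3 -1.3  0.8]
[0.50719974 0.07203861 0.28205526] [ 1.3 -1.5  1.   0.1 -0.9  0.5  0.5 -0.9 -0.6 -1.  -0.4 -1. ]
seat top view [0.51048526 0.11877668 0.05      ]
```

```bash
cat >> geo.py <<'E'
def plan(target,jaw):
    """needed deltas in present tool frame; jaw = world azimuth of the jaw axis"""
    from bench import monitor
    s=monitor.sense(); Rm=R.from_quat(s['eef_rot']).as_matrix(); p=s['ee_pos']
    best=None
    for sg in(0,np.pi):
        z=np.array([np.cos(jaw+sg),np.sin(jaw+sg),0]); y=np.array([0,0,-1.]); x=np.cross(y,z)
        Rt=np.c_[x,y,z]; rv=R.from_matrix(Rm.T@Rt).as_rotvec()
        if best is None or np.linalg.norm(rv)<np.linalg.norm(best): best=rv
    np.set_printoptions(suppress=True,precision=4)
    print('t',s['t'],'pos',p,'q',s['qpos'],'F',s['ft_force'],'w',s['grip_width'])
    print('tool axes (cols)\n',Rm); print('world d',np.array(target)-p,'tool d',Rm.T@(np.array(target)-p),'turn',best)
E
python3 - <<'E'
from geo import *
plan([.5003,-.3563,.12],.282)
plan([.5003,-.3563,.12],.282+np.pi/2)
E
```

```text
t 0.1 pos [ 0.2211 -0.5841  0.2304] q [ 1.1461  0.3842  0.0164  1.3711 -0.0063  1.3882 -0.0465] F [-0.158   0.2739 -0.4598] w 1.0013440087389427
tool axes (cols)
 [[-0.9352 -0.0006  0.354 ]
 [-0.354   0.0016 -0.9352]
 [ 0.     -1.     -0.0018]]
world d [ 0.2792  0.2278 -0.1104] tool d [-0.3417  0.1106 -0.114 ] turn [ 0.0014 -1.4909 -0.0013]
t 0.1 pos [ 0.2211 -0.5841  0.2304] q [ 1.1461  0.3842  0.0164  1.3711 -0.0063  1.3882 -0.0465] F [-0.158   0.2739 -0.4598] w 1.0013440087389427
tool axes (cols)
 [[-0.9352 -0.0006  0.354 ]
 [-0.354   0.0016 -0.9352]
 [ 0.     -1.     -0.0018]]
world d [ 0.2792  0.2278 -0.1104] tool d [-0.3417  0.1106 -0.114 ] turn [0.0018 0.0799 0.0001]
```

Emit:
arm_command([
  [-0.034,0.004,-0.0114,0,0,0],
  [-0.034,0.004,-0.0114,0,0,0],
  [-0.034,0.004,-0.0114,0,0,0],
  [-0.034,0.004,-0.0114,0,0,0],
  [-0.034,0.004,-0.0114,0,0,0],
  [-0.034,0.004,-0.0114,0,0,0],
  [-0.034,0.004,-0.0114,0,0,0],
  [-0.034,0.004,-0.0114,0,0,0],
  [-0.034,0.004,-0.0114,0,0,0],
  [-0.0357,0.004,-0.0114,0,0,0],
], hand=0.4, newtons=30)

```text
t: 1.1
ee_pos: [0.501, -0.356, 0.1907]
eef_rot: [-0.127, 0.696, -0.695, 0.127]
ft_force: [0.3, -0.4, 0.6]
grip_width: 0.697
```

Emit:
arm_command([
  [0,0.004,0,0,-0.149,0],
  [0,0.004,0,0,-0.149,0],
  [0,0.004,0,0,-0.149,0],
  [0,0.004,0,0,-0.149,0],
  [0,0.004,0,0,-0.149,0],
  [0,0.004,0,0,-0.149,0],
  [0,0.004,0,0,-0.149,0],
  [0,0.004,0,0,-0.149,0],
  [0,0.004,0,0,-0.149,0],
  [0,0.004,0,0,-0.149,0],
  [0,0,0,0,0,0],
  [0,0,0,0,0,0],
])

```text
t: 2.3
ee_pos: [0.5002, -0.3569, 0.151]
eef_rot: [-0.564, 0.427, -0.426, 0.564]
ft_force: [-0.4, -0.4, 0.2]
grip_width: 0.699
```

```bash
python3 - <<'E'
from geo import *
plan([.5003,-.3563,.05],.282)
from look import *
snap('side','b')
a=cv2.imread('pics/b_side.png')
cv2.imwrite('pics/b1.png',cv2.resize(a[220:370,160:340],None,fx=4,fy=4,interpolation=cv2.INTER_CUBIC))
E
```

```text
t 2.3 pos [ 0.5002 -0.3569  0.151 ] q [ 0.862   0.4406 -0.3977  1.4998  0.1753  1.2373  0.7172] F [-0.3628 -0.3997  0.2375] w 0.6989554044219631
tool axes (cols)
 [[ 0.2729 -0.0005  0.962 ]
 [-0.962   0.0007  0.2729]
 [-0.0008 -1.     -0.0003]]
world d [ 0.0001  0.0006 -0.101 ] tool d [-0.0004  0.101   0.0002] turn [ 0.0003 -0.0056 -0.0008]
```

View pics/b1.png

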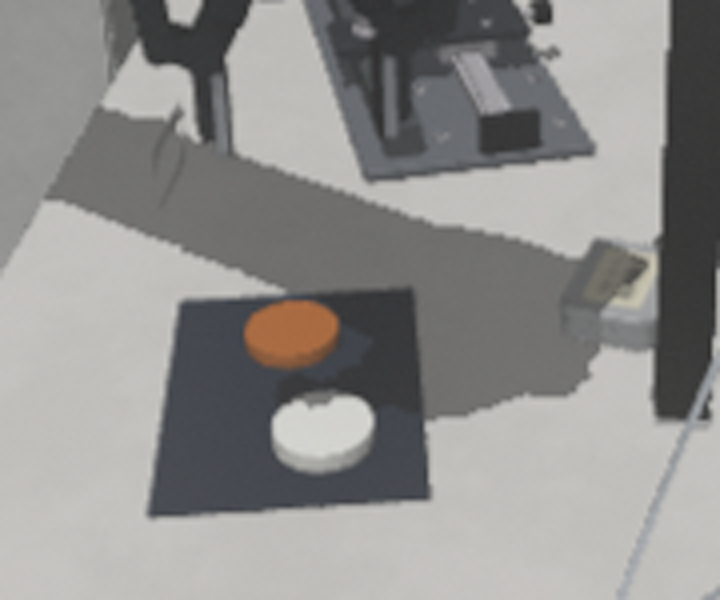

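The open fingers hang above the white disc, with tips near side-view pixels (215,259) and (258,254). I'll go down part way and use the picture to check the tip height.

Emit:
arm_command([
  [0,0.025,0,0,0,0],
  [0,0.025,0,0,0,0],
  [0,0.025,0,0,0,0],
  [0,0.025,0,0,0,0],
  [0,0.02,0,0,0,0],
  [0,0.012,0,0,0,0],
  [0,0,0,0,0,0],
  [0,0,0,0,0,0],
])

```text
t: 3.15
ee_pos: [0.501, -0.3571, 0.0201]
eef_rot: [-0.565, 0.425, -0.426, 0.565]
ft_force: [0.7, 0.2, 0.1]
grip_width: 0.696
```

```bash
python3 - <<'E'
from geo import *
plan([.5003,-.3563,.003],.282)
from look import *
s=monitor.sense();Rm=R.from_quat(s['eef_rot']).as_matrix()
c=snap('side','c')
for sg in(-1,1):
  for dz in(0,.005,.01): print(sg,dz,proj(c,s['ee_pos']+sg*.030*Rm[:,2]+[0,0,dz])*1)
a=cv2.imread('pics/c_side.png')
cv2.imwrite('pics/c1.png',cv2.resize(a[270:360,180:300],None,fx=6,fy=6,interpolation=cv2.INTER_CUBIC))
E
```

```text
t 3.15 pos [ 0.501  -0.3571  0.0201] q [ 0.8413  0.5734 -0.3693  1.6208  0.2363  0.9909  0.6761] F [0.7031 0.2169 0.0788] w 0.6958829275652415
tool axes (cols)
 [[ 0.2765  0.0007  0.961 ]
 [-0.961  -0.0004  0.2765]
 [ 0.0006 -1.      0.0006]]
world d [-0.0007  0.0008 -0.0171] tool d [-0.001   0.0171 -0.0004] turn [-0.0006 -0.0019  0.0006]
-1 0 [[223.2786 325.175 ]]
-1 0.005 [[223.1066 322.8505]]
-1 0.01 [[222.9335 320.5134]]
1 0 [[256.9027 320.0825]]
1 0.005 [[256.8236 317.7856]]
1 0.01 [[256.744  315.4764]]
```

View pics/c1.png

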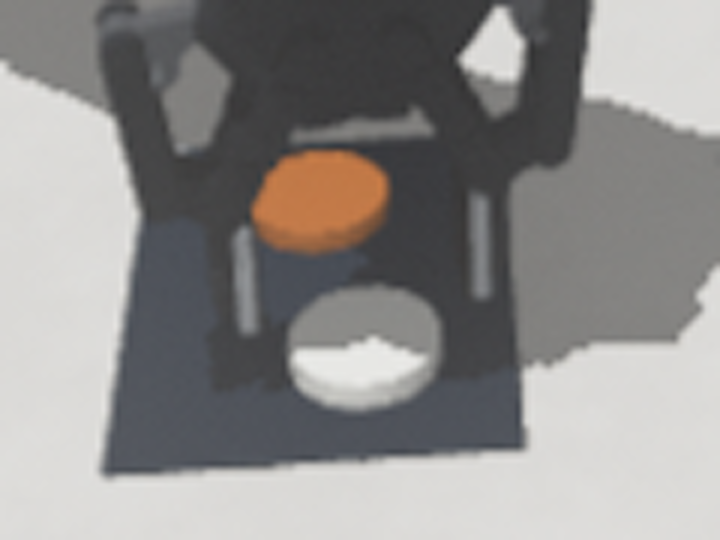

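The pads straddle the white disc evenly. Their lower ends, near (221,326) and (260,320), stand about 7 mm above the TCP at this opening. I'll descend and grip.

Emit:
arm_command([
  [-0.0005,0.006,0,0,0,0],
  [-0.0005,0.006,0,0,0,0],
  [0,0.005,0,0,0,0],
  [0,0.003,0,0,0,0],
  [0,0,0,0,0,0],
])

```text
t: 3.7
ee_pos: [0.4999, -0.3557, -0.0013]
eef_rot: [-0.565, 0.425, -0.425, 0.565]
ft_force: [-0.5, 0.4, -0.2]
grip_width: 0.699
```

Emit:
arm_command([
  [0,0,0,0,0,0],
  [0,0,0,0,0,0],
  [0,0,0,0,0,0],
  [0,0,0,0,0,0],
  [0,0,0,0,0,0],
  [0,0,0,0,0,0],
], hand=-1, newtons=30)

```text
t: 4.3
ee_pos: [0.5015, -0.3566, 0.0011]
eef_rot: [-0.565, 0.424, -0.426, 0.565]
ft_force: [-1.1, -0.0, 8.4]
grip_width: 0.519
```

```bash
python3 - <<'E'
from look import *
c=snap('side','d')
a=cv2.imread('pics/d_side.png')
cv2.imwrite('pics/d1.png',cv2.resize(a[280:350,190:290],None,fx=7,fy=7,interpolation=cv2.INTER_CUBIC))
E
```

```text
(no output)
```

View pics/d1.png

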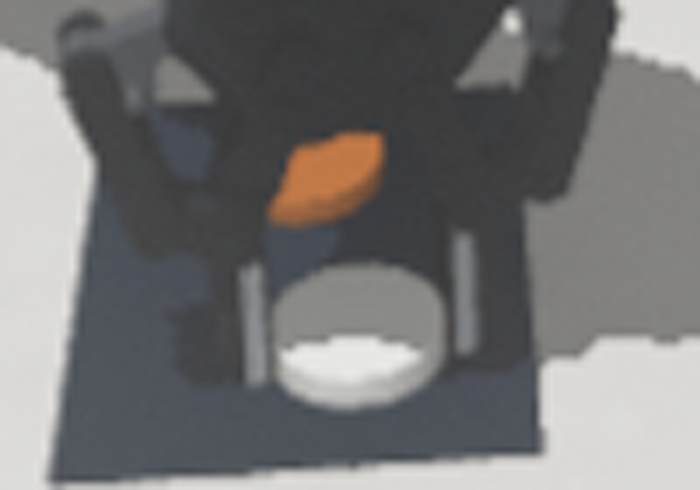

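The pads are closed on the disc rim, and 8 N upward says the tips are touching the mat. I'll lift.

Emit:
arm_command([
  [0,-0.001,0,0,0,0],
  [0,-0.002,0,0,0,0],
  [0,-0.006,0,0,0,0],
  [0,-0.015,0,0,0,0],
  [0,-0.02,0,0,0,0],
  [0,-0.02,0,0,0,0],
  [0,-0.02,0,0,0,0],
  [0,-0.02,0,0,0,0],
  [0,0,0,0,0,0],
])

```text
t: 5.25
ee_pos: [0.5022, -0.357, 0.1078]
eef_rot: [-0.565, 0.423, -0.427, 0.565]
ft_force: [-0.3, 0.1, -0.3]
grip_width: 0.522
```

```bash
python3 - <<'E'
from geo import *
plan([.5115,.120,.13],.282)
from look import *
c=snap('side','e')
a=cv2.imread('pics/e_side.png')
cv2.imwrite('pics/e1.png',cv2.resize(a[230:330,180:300],None,fx=6,fy=6,interpolation=cv2.INTER_CUBIC))
s=monitor.sense()
for dz in(0,.01,.02): print(proj(c,s['ee_pos']+[0,0,dz]))
E
```

```text
t 5.25 pos [ 0.5022 -0.357   0.1078] q [ 0.8577  0.4758 -0.3927  1.5515  0.1942  1.1463  0.7063] F [-0.3347  0.1138 -0.342 ] w 0.5218671619347052
tool axes (cols)
 [[ 0.2774  0.0054  0.9607]
 [-0.9607 -0.0037  0.2774]
 [ 0.005  -1.      0.0042]]
world d [0.0093 0.477  0.0222] tool d [-0.4556 -0.0239  0.1414] turn [-0.0042 -0.0009  0.005 ]
[[238.2716 281.0107]]
[[237.9982 275.9193]]
[[237.7217 270.7698]]
```

View pics/e1.png

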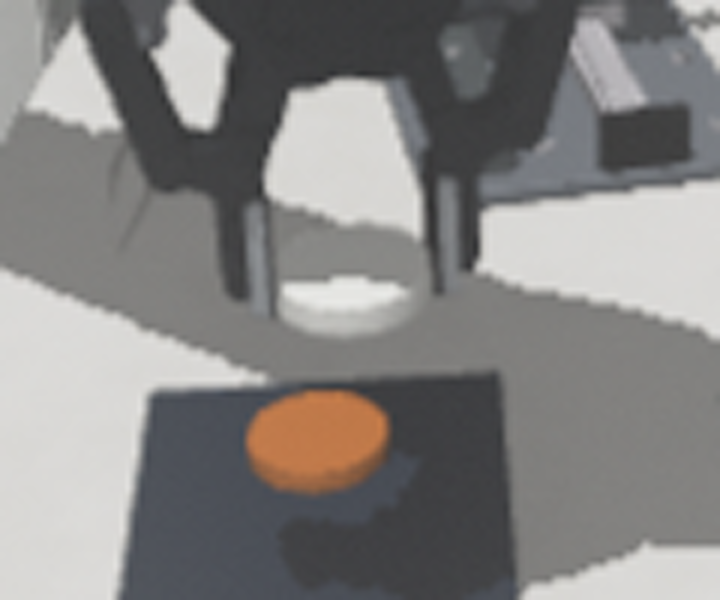

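Disc is held, level and hanging flush with the pad tips (disc near (237,277)). I'll carry it to above the seat.

Emit:
arm_command([
  [-0.02,-0.005,0.006,0,0,0],
  [-0.038,-0.005,0.0118,0,0,0],
  [-0.04,-0.005,0.0122,0,0,0],
  [-0.042,-0.005,0.013,0,0,0],
  [-0.042,-0.002,0.013,0,0,0],
  [-0.042,0,0.013,0,0,0],
  [-0.042,0,0.013,0,0,0],
  [-0.042,0,0.013,0,0,0],
  [-0.042,0,0.013,0,0,0],
  [-0.04,0,0.013,0,0,0],
  [-0.04,0,0.013,0,0,0],
  [-0.0256,0,0.0074,0,0,0],
])

```text
t: 6.5
ee_pos: [0.508, 0.1254, 0.125]
eef_rot: [-0.566, 0.424, -0.423, 0.566]
ft_force: [0.0, 0.6, -0.1]
grip_width: 0.52
```

Emit:
arm_command([
  [0,0,0,0,0,0],
  [0,0,0,0,0,0],
  [0,0,0,0,0,0],
])

```text
t: 6.8
ee_pos: [0.5092, 0.1198, 0.1248]
eef_rot: [0.565, -0.425, 0.425, -0.564]
ft_force: [-0.1, -0.6, 0.1]
grip_width: 0.521
```

```bash
python3 - <<'E'
from geo import *
plan([.5115,.120,.075],.282)
from look import *
for n in('side','top'): snap(n,'f')
a=cv2.imread('pics/f_side.png');b=cv2.imread('pics/f_top.png')
A=cv2.resize(a[150:250,200:300],None,fx=5,fy=5,interpolation=cv2.INTER_CUBIC)
B=cv2.resize(b[180:280,180:240],None,fx=5,fy=5,interpolation=cv2.INTER_CUBIC)
cv2.imwrite('pics/f1.png',np.hstack([A,B]))
E
```

```text
t 6.8 pos [0.5092 0.1198 0.1248] q [ 0.2523  0.3141 -0.6472  1.7705  0.2081  1.1274 -0.1816] F [-0.0877 -0.5527  0.0501] w 0.5212113340070498
tool axes (cols)
 [[ 0.2762 -0.0011  0.9611]
 [-0.9611 -0.0008  0.2762]
 [ 0.0005 -1.     -0.0013]]
world d [ 0.0023  0.0002 -0.0498] tool d [0.0004 0.0498 0.0023] turn [ 0.0013 -0.0021  0.0005]
```

View pics/f1.png

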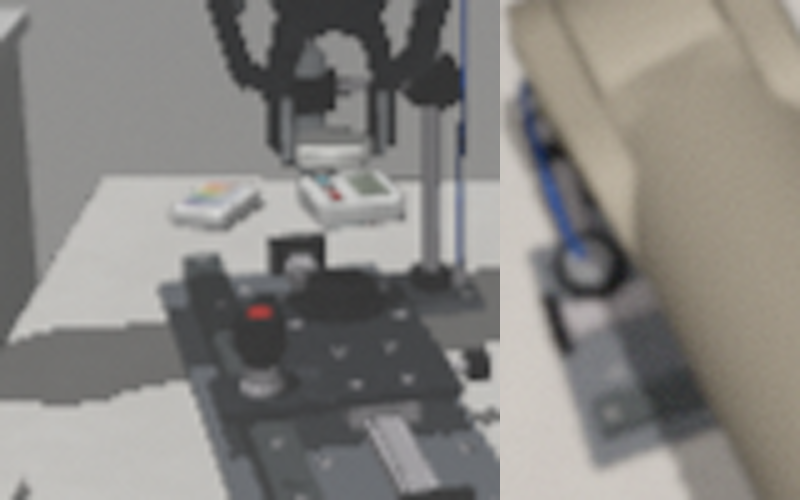

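The gripper holds the disc over the seat and clear of the probe. The arm hides the seat in the top view, so I'll check my seat estimate in the side view.

```bash
python3 - <<'E'
from geo import *
c=load('a'); s=c['side']
for X in([.5115,.12,.054],[.5115,.12,.038]):
  th=np.linspace(0,2*np.pi,40)
  P=np.array(X)+.02*np.c_[np.cos(th),np.sin(th),0*th]
  q=proj(s,P); print('side extents cols',q[:,0].min(),q[:,0].max(),'rows',q[:,1].min(),q[:,1].max())
  q=proj(c['top'],P); print('top extents',q[:,0].min(),q[:,0].max(),'rows',q[:,1].min(),q[:,1].max())
g=cv2.cvtColor(s['image'],cv2.COLOR_RGB2GRAY); print(g[200:216,254:284])
g=cv2.cvtColor(c['top']['image'],cv2.COLOR_RGB2GRAY); print(g[218:240,221:246])
E
```

```text
side extents cols 260.37690753914126 274.54286279310537 rows 203.4607529962214 208.67472359325254
top extents 225.99806047410726 239.71259415298158 rows 221.02143160053106 234.53579217813888
side extents cols 260.51770251225395 274.60730155122616 rows 208.6346085982179 213.98766484700033
top extents 226.59680257583943 240.1628374818913 rows 222.05816370907533 235.43211934262604
[[ 82  58  59  65  81  89  88  88  69  57  58 163 191 192 192 191 190 190
  191 191 191 190 190 190 189 190 189 189 190 190]
 [ 83  58  59  79 128 140 139 141  98  59  57 164 191 191 191 191 191 191
  191 191 191 191 190 190 189 189 190 189 189 188]
 [ 82  57  62 119 143 155 160 160 128  81  59 164 191 184 180 173 169 169
  169 162 160 181 189 188 188 189 188 189 165 146]
 [ 83  59  68 126 133 150 160 160 153 107  64 120 138 131 126 117 112 112
  118 119 120 154 183 190 189 189 189 168 117  77]
 [ 85  62  74 102 135 153 158 141 121  87  62  62  64  65  63  64  63  63
   73  84  90 107 147 158 145 146 143 112  74  58]
 [101  95  98  99 131 139 150 114  68  60  60  61  60  60  59  60  59  60
   60  61  67  73  9
[... 2892 characters left out ...]
34  35  34  36  33  35  33  29  36  31
   43  44  53  65  70  70  68]
 [173 169 158 131  88  56  41  32  33  28  37  28  33  37  32  31  22  33
   46  52  68  76  84  81  73]
 [172 168 158 131  92  63  49  43  42  34  33  26  34  38  31  33  36  39
   49  55  78  99 107 100  83]
 [168 163 155 127  94  68  56  47  44  40  39  32  32  35  38  36  42  52
   59  66  80 106 119 112  86]
 [159 152 140 121  93  73  67  59  55  53  50  46  46  50  49  44  56  57
   65  65  79  99 110 103  83]
 [143 137 128 116  97  77  69  71  71  68  62  57  58  54  59  62  63  64
   65  68  72  78  88  82  74]
 [126 121 123 116 100  78  70  80  90  88  79  69  60  63  63  63  68  65
   69  67  64  71  72  68  72]]
```

```bash
python3 - <<'E'
from geo import *
c=load('f')['side']; g=cv2.cvtColor(c['image'],cv2.COLOR_RGB2GRAY); print(g[172:188,254:280])
for z in (.127,.137):
  th=np.linspace(0,2*np.pi,60); q=proj(c,np.array([.5092,.1198,z])+.023*np.c_[np.cos(th),np.sin(th),0*th]); print(q.min(0),q.max(0))
E
```

```text
[[ 56  57  96 111  80  57  57  57  64  65  62 103 117 134 142 142 143 143
  142  96  52  78 104  86  59 123]
 [ 56  57  99 113  83  83  91  93  92  91  86 127 142 143 141 141 142 142
  142  95  51  71 103  87  61 123]
 [ 57  58 101 117  88  95 107 106 105 103  96 129 143 143 142 143 141 143
  143  96  52  73 103  86  60 122]
 [ 57  59 100 118  95  97 107 109 109 106 104 114 117 118 117 112 133 142
  142  96  52  72 103  86  59 123]
 [ 57  58 101 119  98 101 113 114 116 116 115 113 109 109 110 106 121 129
  123  84  54  72 104  86  60 123]
 [ 57  57 103 120 100 108 118 119 119 119 120 120 120 119 119 118 119 119
  113 104  73  72 103  86  60 123]
 [ 56  57  93 117  99 110 119 120 120 120 120 119 119 119 120 120 120 120
  120 122  90  76 103  85  59 123]
 [ 84  58  88 114 100 140 174 184 180 178 180 179 180 179 180 178 178 174
  153 130  94  77 104 117 118 135]
 [126  86  94 117 101 146 179 180 182 187 195 199 200 192 184 180 174 169
  149 128  93  81 102 133 143 144]
 [141 128 112 114  97 135 160 158 164 168 176 178 177 169 160 154 146 140
  132 124 120 122 128 139 143 142]
 [143 143 110  87  77 122 156 167 167 167 168 167 165 162 154 151 145 138
  116 123 138 142 142 142 143 143]
 [142 142 127 118 119 114 129 139 137 135 130 128 127 143 146 145 144 141
  129 136 142 142 143 143 142 142]
 [143 142 142 142 142 134 106 102 100 119 125 105  97 133 161 166 162 150
  144 138 151 171 154 143 142 143]
 [146 146 146 147 146 142 153 164 127 127 134 128 157 178 181 161 148 139
  130 123 136 169 184 152 125 123]
 [176 177 177 176 176 158 185 199 181 154 138 142 163 192 196 175 142 131
  126 124 125 140 175 183 154 155]
 [193 193 193 192 192 165 169 192 201 188 149 132 129 180 201 196 170 141
  128 124 121 123 137 172 189 176]]
[257.79047482 178.82167602] [274.4993003  184.04402801]
[257.69046153 175.40193749] [274.4575608 180.5104108]
```

The disc hangs centred under the TCP to about a pixel. I refine the seat to about (0.512, 0.120) and descend.

Emit:
arm_command([
  [0,0.012,0.001,0,0,0],
  [0,0.015,0.001,0,0,0],
  [0,0.015,0.0005,0,0,0],
  [0,0.01,0,0,0,0],
  [0,0.005,0,0,0,0],
  [0,0,0,0,0,0],
  [0,0,0,0,0,0],
  [0,0,0,0,0,0],
])

```text
t: 7.7
ee_pos: [0.5126, 0.1219, 0.0689]
eef_rot: [-0.565, 0.425, -0.425, 0.565]
ft_force: [0.5, 0.9, -0.1]
grip_width: 0.522
```

```bash
python3 - <<'E'
from geo import *
plan([.512,.1203,.0525],.282)
from look import *
c=snap('side','g')
a=cv2.imread('pics/g_side.png')
cv2.imwrite('pics/g1.png',cv2.resize(a[160:240,220:310],None,fx=7,fy=7,interpolation=cv2.INTER_CUBIC))
E
```

```text
t 7.7 pos [0.5126 0.1219 0.0689] q [ 0.2246  0.3879 -0.6262  1.82    0.2639  1.0167 -0.2253] F [ 0.4644  0.9214 -0.1431] w 0.5218018566233121
tool axes (cols)
 [[ 0.2774  0.0011  0.9607]
 [-0.9607  0.0003  0.2774]
 [ 0.     -1.      0.0012]]
world d [-0.0006 -0.0016 -0.0164] tool d [ 0.0014  0.0164 -0.001 ] turn [-0.0012 -0.0009  0.    ]
```

View pics/g1.png

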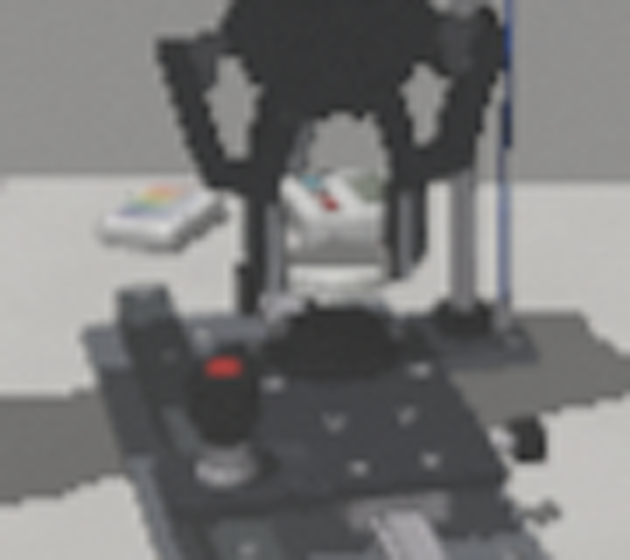

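Emit:
arm_command([
  [0.0007,0.005,-0.0005,0,0,0],
  [0,0.005,0,0,0,0],
  [0,0.003,0,0,0,0],
  [0,0.001,0,0,0,0],
  [0,0,0,0,0,0],
  [0,0,0,0,0,0],
])

```text
t: 8.35
ee_pos: [0.5119, 0.1209, 0.0544]
eef_rot: [-0.565, 0.425, -0.425, 0.565]
ft_force: [0.8, 0.1, -0.6]
grip_width: 0.52
```

Emit:
arm_command([
  [0,0.001,0,0,0,0],
  [0,0,0,0,0,0],
])

```text
t: 8.55
ee_pos: [0.5118, 0.1209, 0.0534]
eef_rot: [-0.565, 0.425, -0.425, 0.565]
ft_force: [0.1, 0.3, -1.2]
grip_width: 0.52
```

Emit:
arm_command([
  [0,0.001,0,0,0,0],
  [0,0,0,0,0,0],
])

```text
t: 8.75
ee_pos: [0.5118, 0.1208, 0.0523]
eef_rot: [-0.565, 0.425, -0.425, 0.565]
ft_force: [-0.8, 0.2, -0.1]
grip_width: 0.52
```

Emit:
arm_command([
  [0,0.001,0,0,0,0],
  [0,0,0,0,0,0],
])

```text
t: 8.95
ee_pos: [0.5119, 0.1209, 0.052]
eef_rot: [0.565, -0.425, 0.425, -0.565]
ft_force: [-2.9, -0.9, 7.4]
grip_width: 0.519
```

```bash
python3 - <<'E'
from look import *
c=snap('side','h')
a=cv2.imread('pics/h_side.png')
cv2.imwrite('pics/h1.png',cv2.resize(a[175:235,230:305],None,fx=9,fy=9,interpolation=cv2.INTER_CUBIC))
print(monitor.sense()['ee_pos'],monitor.sense()['ft_force'])
E
```

```text
[0.51188945 0.12087718 0.05196219] [-2.62469302 -1.39340219  7.34020544]
```

View pics/h1.png

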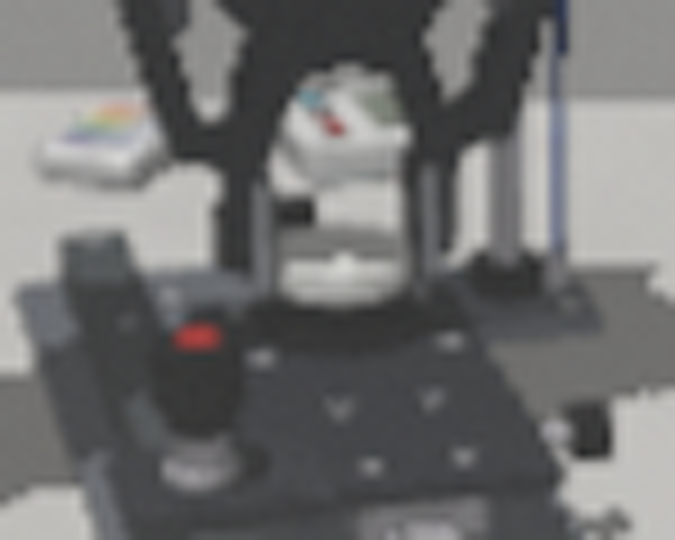

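Contact shows as 7 N upward at TCP z 0.052, and the disc sits on the dark seat. I'll release and lift.

Emit:
arm_command([
  [0,-0.0005,0,0,0,0],
  [0,0,0,0,0,0],
  [0,0,0,0,0,0],
  [0,0,0,0,0,0],
  [0,0,0,0,0,0],
], hand=0.4)

```text
t: 9.5
ee_pos: [0.5118, 0.1209, 0.0518]
eef_rot: [-0.565, 0.425, -0.425, 0.565]
ft_force: [0.9, 0.3, 1.1]
grip_width: 0.701
```

Emit:
arm_command([
  [0,-0.008,0,0,0,0],
  [0,-0.015,0,0,0,0],
  [0,-0.03,0,0,0,0],
  [0,-0.03,0,0,0,0],
  [0.03,0,-0.01,0,0,0],
  [0.04,0,-0.012,0,0,0],
  [0.04,0,-0.012,0,0,0],
  [0.04,0,-0.012,0,0,0],
  [0.04,0,-0.012,0,0,0],
  [0.04,0,-0.012,0,0,0],
  [0.04,0,-0.012,0,0,0],
  [0.04,0,-0.012,0,0,0],
])

```text
t: 10.7
ee_pos: [0.5077, -0.2047, 0.1366]
eef_rot: [-0.565, 0.424, -0.426, 0.565]
ft_force: [0.2, 0.6, -0.0]
grip_width: 0.697
```

Emit:
arm_command([
  [0.04,0,-0.012,0,0,0],
  [0.04,0,-0.012,0,0,0],
  [0.02,0,-0.006,0,0,0],
  [0,0,0,0,0,0],
  [0,0,0,0,0,0],
])

```text
t: 11.2
ee_pos: [0.5067, -0.3073, 0.1358]
eef_rot: [-0.565, 0.425, -0.425, 0.565]
ft_force: [0.6, 0.2, 0.6]
grip_width: 0.705
```

```bash
python3 - <<'E'
from geo import *
plan([.474,-.282,.02],.282)
from look import *
for n in('side','top'): snap(n,'i')
a=cv2.imread('pics/i_side.png');b=cv2.imread('pics/i_top.png')
A=cv2.resize(a[165:235,230:300],None,fx=6,fy=6,interpolation=cv2.INTER_CUBIC)
B=cv2.resize(b[200:270,205:285],None,fx=6,fy=6,interpolation=cv2.INTER_CUBIC)
cv2.imwrite('pics/i1.png',np.hstack([A,B[:420,:380]]))
c=load('i');cs=[c['top'],c['side']]
w=[seg(cs[0],'white',(222,246,217,240)),seg(cs[1],'white',(255,282,188,212))]
r=[seg(cs[0],'red',(260,285,225,245))]
print(w,r)
print(onz(cs[0],w[0][0],.064),tri(cs,[q[0] for q in w]),onz(cs[0],r[0][0],.08))
E
```

```text
t 11.2 pos [ 0.5067 -0.3073  0.1358] q [ 0.8138  0.4095 -0.4187  1.5818  0.1746  1.1868  0.6409] F [0.5519 0.1673 0.6398] w 0.7050995020046973
tool axes (cols)
 [[ 0.2768  0.0011  0.9609]
 [-0.9609  0.0004  0.2768]
 [-0.0001 -1.      0.0012]]
world d [-0.0327  0.0253 -0.1158] tool d [-0.0333  0.1157 -0.0245] turn [-0.0012 -0.0015 -0.0001]
[(array([232.1657, 227.4024]), array([225, 221,  15,  14, 169], dtype=int32)), (array([266.5814, 202.3256]), array([262, 198,   9,   8,  43], dtype=int32))] [(array([271.7857, 234.8571]), array([269, 232,   6,   6,  28], dtype=int32))]
[0.5108 0.121  0.064 ] (array([0.5098, 0.1208, 0.065 ]), array([ 0.0558,  0.2557,  0.2481, -0.0582])) [0.4802 0.0075 0.08  ]
```

View pics/i1.png

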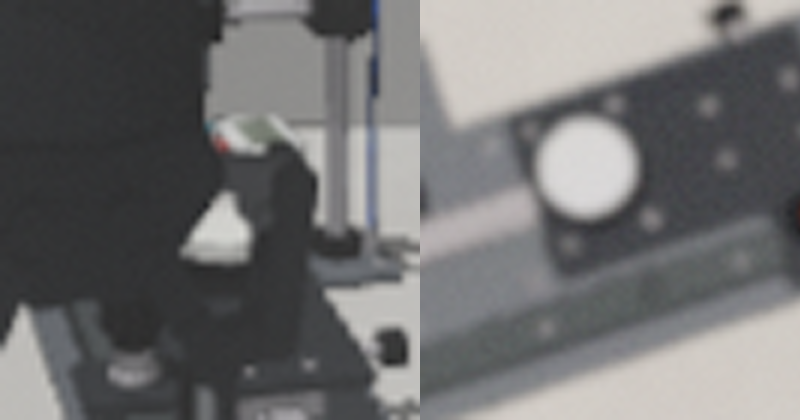

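The white disc measures (0.511, 0.121, top z 0.065). The seat comes out at (0.512, 0.121) from the knob, so it is centred within about 1 mm. Now the amber disc.

Emit:
arm_command([
  [-0.0166,0.02,-0.0122,0,0,0],
  [-0.0166,0.03,-0.0122,0,0,0],
  [0,0.03,0,0,0,0],
  [0,0.023,0,0,0,0],
  [0,0.012,0,0,0,0],
  [0,0,0,0,0,0],
  [0,0,0,0,0,0],
  [0,0,0,0,0,0],
])

```text
t: 12.1
ee_pos: [0.4749, -0.2826, 0.0213]
eef_rot: [-0.565, 0.424, -0.426, 0.565]
ft_force: [-1.1, 0.1, -0.1]
grip_width: 0.698
```

```bash
python3 - <<'E'
from geo import *
plan([.474,-.282,.0015],.282)
from look import *
c=snap('side','j')
a=cv2.imread('pics/j_side.png')
cv2.imwrite('pics/j1.png',cv2.resize(a[260:340,180:290],None,fx=6,fy=6,interpolation=cv2.INTER_CUBIC))
E
```

```text
t 12.1 pos [ 0.4749 -0.2826  0.0213] q [ 0.8043  0.4619 -0.4035  1.7964  0.221   0.9253  0.5867] F [-1.0937  0.1191 -0.1222] w 0.6982260998140445
tool axes (cols)
 [[ 0.2777  0.0021  0.9607]
 [-0.9607 -0.0011  0.2777]
 [ 0.0016 -1.      0.0017]]
world d [-0.0009  0.0006 -0.0198] tool d [-0.0008  0.0198 -0.0007] turn [-0.0017 -0.0006  0.0016]
```

View pics/j1.png

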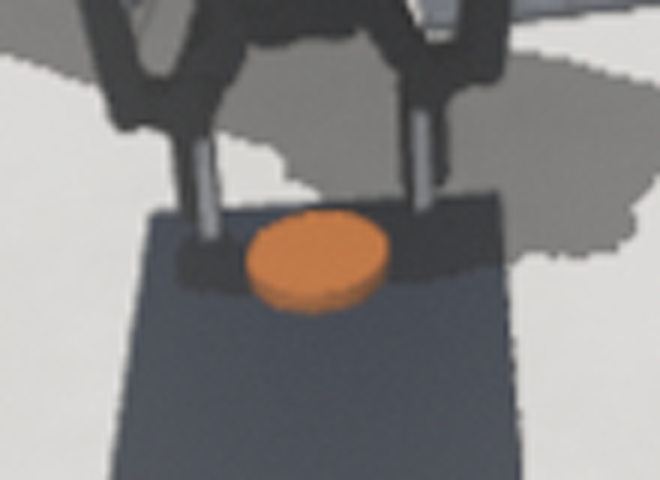

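The amber disc at (233,303) lies midway between the pads, which leaves room on both sides. I'll lower and grip.

Emit:
arm_command([
  [-0.0005,0.006,-0.0005,0,0,0],
  [0,0.006,0,0,0,0],
  [0,0.004,0,0,0,0],
  [0,0.003,0,0,0,0],
  [0,0,0,0,0,0],
  [0,0,0,0,0,0],
])

```text
t: 12.75
ee_pos: [0.4731, -0.2819, 0.0007]
eef_rot: [-0.565, 0.425, -0.425, 0.565]
ft_force: [0.3, 0.2, -0.8]
grip_width: 0.697
```

Emit:
arm_command([
  [0,0,0,0,0,0],
  [0,0,0,0,0,0],
  [0,0,0,0,0,0],
  [0,0,0,0,0,0],
  [0,0,0,0,0,0],
  [0,0,0,0,0,0],
], hand=-1, newtons=30)

```text
t: 13.35
ee_pos: [0.4734, -0.2821, 0.0013]
eef_rot: [-0.565, 0.425, -0.425, 0.565]
ft_force: [-1.7, 1.0, 5.3]
grip_width: 0.522
```

Emit:
arm_command([
  [0,-0.001,0,0,0,0],
  [0,-0.002,0,0,0,0],
  [0,-0.006,0,0,0,0],
  [0,-0.015,0,0,0,0],
  [0,-0.025,0,0,0,0],
  [0,-0.025,0,0,0,0],
  [0,-0.025,0,0,0,0],
  [0,-0.025,0,0,0,0],
  [0,-0.01,0,0,0,0],
  [0,0,0,0,0,0],
  [0,0,0,0,0,0],
])

```text
t: 14.45
ee_pos: [0.4727, -0.2818, 0.1342]
eef_rot: [0.565, -0.425, 0.425, -0.565]
ft_force: [0.2, 0.4, -0.6]
grip_width: 0.52
```

```bash
python3 - <<'E'
from geo import *
plan([.5117,.1207,.135],.282)
from look import *
c=snap('side','k')
a=cv2.imread('pics/k_side.png')
cv2.imwrite('pics/k1.png',cv2.resize(a[200:300,180:300],None,fx=6,fy=6,interpolation=cv2.INTER_CUBIC))
E
```

```text
t 14.45 pos [ 0.4727 -0.2818  0.1342] q [ 0.8363  0.3263 -0.4343  1.6969  0.1482  1.1517  0.6425] F [ 0.2443  0.3581 -0.6215] w 0.5201448641832083
tool axes (cols)
 [[ 0.2773 -0.0007  0.9608]
 [-0.9608  0.0003  0.2773]
 [-0.0005 -1.     -0.0006]]
world d [0.039  0.4025 0.0008] tool d [-0.3759 -0.0007  0.1491] turn [ 0.0006 -0.001  -0.0005]
```

View pics/k1.png

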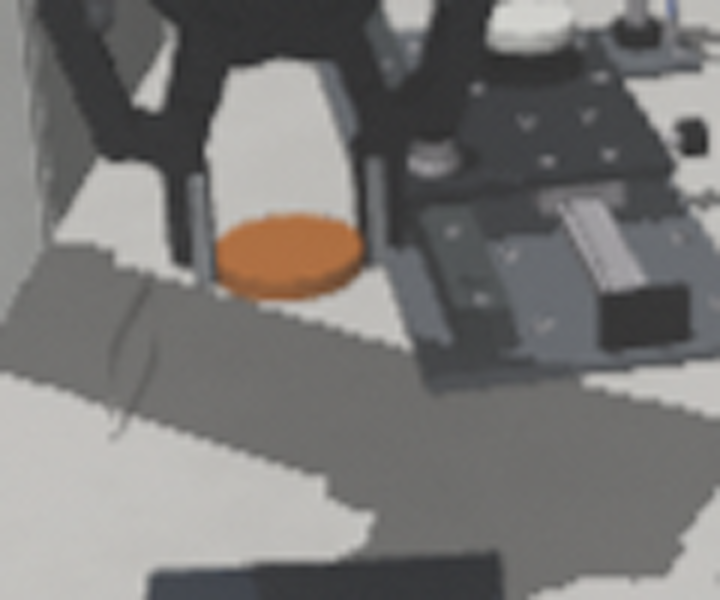

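The amber disc is held level at (228,243), and the white disc is visible on the seat. I'll carry it over.

Emit:
arm_command([
  [-0.018,0,0.0071,0,0,0],
  [-0.034,0,0.0135,0,0,0],
  [-0.036,0,0.0143,0,0,0],
  [-0.038,0,0.0151,0,0,0],
  [-0.038,0,0.0151,0,0,0],
  [-0.038,0,0.0151,0,0,0],
  [-0.038,0,0.0151,0,0,0],
  [-0.038,0,0.0151,0,0,0],
  [-0.036,0,0.0143,0,0,0],
  [-0.032,0,0.0127,0,0,0],
  [-0.0299,0,0.0117,0,0,0],
  [0,0,0,0,0,0],
])

```text
t: 15.7
ee_pos: [0.5106, 0.1263, 0.1338]
eef_rot: [-0.566, 0.424, -0.422, 0.567]
ft_force: [-0.3, -0.3, -0.5]
grip_width: 0.517
```

Emit:
arm_command([
  [0,0.012,0,0,0,0],
  [0,0.015,0,0,0,0],
  [0,0.012,0,0,0,0],
  [0,0.008,0,0,0,0],
  [0,0,0,0,0,0],
  [0,0,0,0,0,0],
  [0,0,0,0,0,0],
])

```text
t: 16.4
ee_pos: [0.5126, 0.1206, 0.0884]
eef_rot: [-0.565, 0.425, -0.425, 0.565]
ft_force: [-0.6, 0.1, -0.0]
grip_width: 0.521
```

```bash
python3 - <<'E'
from geo import *
plan([.5117,.1207,.066],.282)
from look import *
c=snap('side','l')
a=cv2.imread('pics/l_side.png')
cv2.imwrite('pics/l1.png',cv2.resize(a[160:240,220:310],None,fx=7,fy=7,interpolation=cv2.INTER_CUBIC))
E
```

```text
t 16.4 pos [0.5126 0.1206 0.0884] q [ 0.251   0.3666 -0.6533  1.8019  0.253   1.0566 -0.2148] F [-0.5945  0.1133 -0.0011] w 0.5214740646791144
tool axes (cols)
 [[ 0.2772  0.001   0.9608]
 [-0.9608  0.0003  0.2772]
 [ 0.     -1.      0.0011]]
world d [-0.0009  0.0001 -0.0224] tool d [-0.0003  0.0224 -0.0008] turn [-0.0011 -0.0011  0.    ]
```

View pics/l1.png

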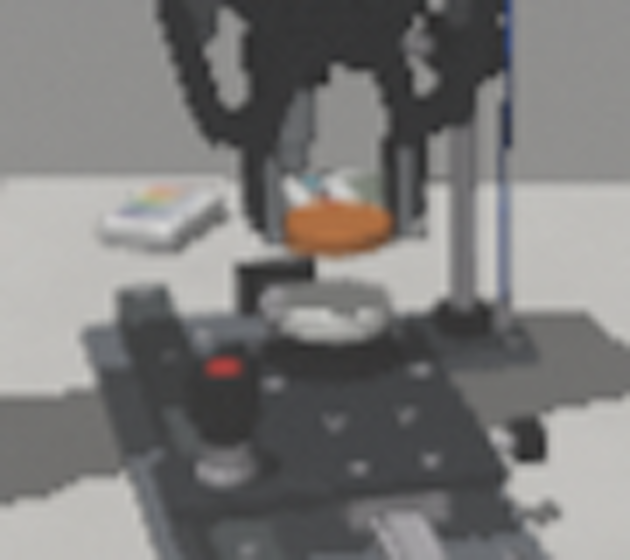

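Amber is centred above white in the side view (amber centre column about 268.2, white about 267.9). Final descent.

Emit:
arm_command([
  [0,0.007,-0.0004,0,0,0],
  [0,0.007,-0.0004,0,0,0],
  [0,0.005,0,0,0,0],
  [0,0.003,0,0,0,0],
  [0,0,0,0,0,0],
  [0,0,0,0,0,0],
])

```text
t: 17.05
ee_pos: [0.5114, 0.1204, 0.0658]
eef_rot: [-0.565, 0.425, -0.425, 0.565]
ft_force: [0.7, 0.3, 0.4]
grip_width: 0.518
```

Emit:
arm_command([
  [0,0.001,0,0,0,0],
  [0,0,0,0,0,0],
])

```text
t: 17.25
ee_pos: [0.5114, 0.1203, 0.0649]
eef_rot: [-0.565, 0.425, -0.425, 0.565]
ft_force: [-0.1, 0.1, -0.9]
grip_width: 0.516
```

Emit:
arm_command([
  [0,0.001,0,0,0,0],
  [0,0,0,0,0,0],
])

```text
t: 17.45
ee_pos: [0.5113, 0.1203, 0.0638]
eef_rot: [-0.565, 0.425, -0.425, 0.565]
ft_force: [0.2, -0.2, -0.5]
grip_width: 0.517
```

Emit:
arm_command([
  [0,0.001,0,0,0,0],
  [0,0,0,0,0,0],
])

```text
t: 17.65
ee_pos: [0.5113, 0.1203, 0.0627]
eef_rot: [0.565, -0.425, 0.425, -0.565]
ft_force: [-0.1, -0.1, 0.5]
grip_width: 0.518
```

Emit:
arm_command([
  [0,0.0007,0,0,0,0],
  [0,0,0,0,0,0],
])

```text
t: 17.85
ee_pos: [0.5114, 0.1204, 0.0623]
eef_rot: [-0.565, 0.425, -0.425, 0.565]
ft_force: [-0.6, 0.7, 1.9]
grip_width: 0.52
```

Emit:
arm_command([
  [0,0.0003,0,0,0,0],
  [0,0,0,0,0,0],
])

```text
t: 18.05
ee_pos: [0.5114, 0.1203, 0.0623]
eef_rot: [-0.565, 0.425, -0.425, 0.565]
ft_force: [-2.0, -0.9, 5.9]
grip_width: 0.519
```

Emit:
arm_command([
  [0,0,0,0,0,0],
  [0,0,0,0,0,0],
  [0,0,0,0,0,0],
  [0,0,0,0,0,0],
  [0,0,0,0,0,0],
], hand=0.4)

```text
t: 18.55
ee_pos: [0.5113, 0.1203, 0.0618]
eef_rot: [-0.565, 0.425, -0.425, 0.565]
ft_force: [-0.5, -0.4, 0.5]
grip_width: 0.697
```

Emit:
arm_command([
  [0,-0.008,0,0,0,0],
  [0,-0.02,0,0,0,0],
  [0,-0.03,0,0,0,0],
  [0,-0.03,0,0,0,0],
  [0.04,0,-0.012,0,0,0],
  [0.04,0,-0.012,0,0,0],
  [0.04,0,-0.012,0,0,0],
  [0.04,0,-0.012,0,0,0],
  [0.04,0,-0.012,0,0,0],
  [0.03,0,-0.009,0,0,0],
  [0.02,0,-0.006,0,0,0],
  [0,0,0,0,0,0],
])

```text
t: 19.75
ee_pos: [0.5081, -0.1449, 0.1502]
eef_rot: [0.564, -0.426, 0.427, -0.563]
ft_force: [-0.9, 0.2, -1.2]
grip_width: 0.702
```

```bash
python3 - <<'E'
from geo import *
plan([.480,.0075,.12],.282)
from look import *
for n in('side','top'): snap(n,'m')
a=cv2.imread('pics/m_side.png');b=cv2.imread('pics/m_top.png')
A=cv2.resize(a[165:235,230:300],None,fx=6,fy=6,interpolation=cv2.INTER_CUBIC)
B=cv2.resize(b[200:270,205:285],None,fx=6,fy=6,interpolation=cv2.INTER_CUBIC)
cv2.imwrite('pics/m1.png',np.hstack([A,B[:420,:380]]))
c=load('m')['top']
w=seg(c,'amber',(222,246,217,240));print(w,onz(c,w[0],.072))
E
```

```text
t 19.75 pos [ 0.5081 -0.1449  0.1502] q [ 0.6627  0.2761 -0.5263  1.7325  0.1505  1.1727  0.3694] F [-0.8678  0.1607 -1.1814] w 0.7021895426072086
tool axes (cols)
 [[ 0.2717  0.      0.9624]
 [-0.9624 -0.0012  0.2717]
 [ 0.0012 -1.     -0.0003]]
world d [-0.0281  0.1524 -0.0302] tool d [-0.1543  0.03    0.0144] turn [ 0.0003 -0.0069  0.0012]
(array([232.596, 227.104]), array([224, 219,  18,  18, 250], dtype=int32)) [0.5101 0.119  0.072 ]
```

View pics/m1.png

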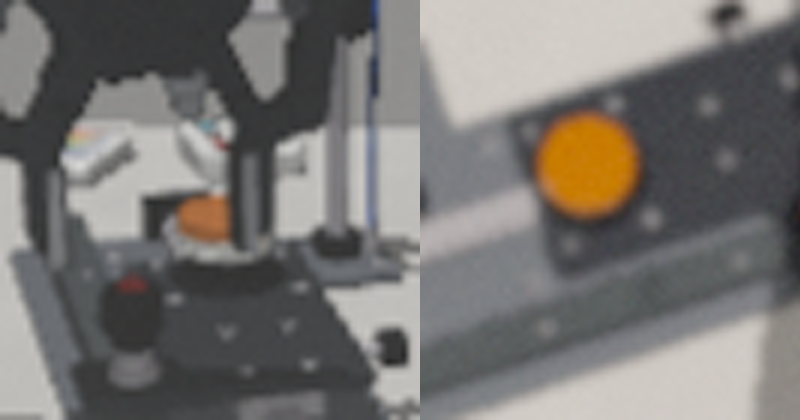

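```bash
python3 - <<'E'
from geo import *
def fit(c,z,box,ch):
    # match a blurred disc template by least squares in the saturation/brightness image
    im=c['image'].astype(float); g=im[...,0]-im[...,2] if ch=='amber' else im.mean(2)
    x0,x1,y0,y1=box; yy,xx=np.mgrid[y0:y1,x0:x1]; th=np.linspace(0,2*np.pi,80,endpoint=False)
    def r(p):
        P=np.array([p[0],p[1],z])+.023*np.c_[np.cos(th),np.sin(th),0*th]
        q=proj(c,P); s=8; M=np.zeros(((y1-y0)*s,(x1-x0)*s),np.float32)
        cv2.fillPoly(M,[np.round(((q-[x0-.5,y0-.5])*s-.5)*16).astype(np.int32)],1.,shift=4)
        M=cv2.GaussianBlur(M,(0,0),1.0*s); M=cv2.resize(M,(x1-x0,y1-y0),interpolation=cv2.INTER_AREA)
        A=np.c_[M.ravel(),np.ones(M.size)]; y=g[y0:y1,x0:x1].ravel(); k=np.linalg.lstsq(A,y,rcond=None)[0]; return A@k-y
    o=least_squares(r,[.5115,.1205],diff_step=2e-3); return o.x,np.sqrt(np.mean(o.fun**2))
print(fit(load('m')['top'],.072,(222,245,216,239),'amber'))
print(fit(load('i')['top'],.064,(222,245,216,239),'white'))
E
```

```text
(array([0.51086544, 0.1191578 ]), np.float64(7.607025041826118))
(array([0.51109608, 0.12098833]), np.float64(20.99346595912538))
```

Amber fit gives (0.511, 0.119) and white (0.511, 0.121) against the seat at (0.512, 0.1205), so both are within about 2 mm. Next the knob.

Emit:
arm_command([
  [-0.02,0,0.002,0,-0.004,0],
  [-0.03,0.005,0.0028,0,0,0],
  [-0.03,0.005,0.0028,0,0,0],
  [-0.03,0.01,0.0028,0,0,0],
  [-0.03,0.01,0.0028,0,0,0],
  [-0.0143,0,0.0012,0,0,0],
  [0,0,0,0,0,0],
  [0,0,0,0,0,0],
  [0,0,0,0,0,0],
])

```text
t: 20.75
ee_pos: [0.4796, 0.0102, 0.1202]
eef_rot: [-0.566, 0.424, -0.425, 0.566]
ft_force: [0.0, 0.2, 0.2]
grip_width: 0.697
```

```bash
python3 - <<'E'
from geo import *
plan([.480,.0075,.049],.282)
from look import *
c=snap('side','n')
a=cv2.imread('pics/n_side.png')
cv2.imwrite('pics/n1.png',cv2.resize(a[160:240,210:310],None,fx=7,fy=7,interpolation=cv2.INTER_CUBIC))
E
```

```text
t 20.75 pos [0.4796 0.0102 0.1202] q [ 0.4773  0.2161 -0.6307  1.8858  0.1442  1.084   0.0735] F [0.0326 0.1618 0.1697] w 0.6974736966280599
tool axes (cols)
 [[ 0.2796  0.0008  0.9601]
 [-0.9601 -0.0004  0.2796]
 [ 0.0006 -1.      0.0006]]
world d [ 0.0004 -0.0027 -0.0712] tool d [ 0.0027  0.0712 -0.0005] turn [-0.0006  0.0014  0.0006]
```

View pics/n1.png

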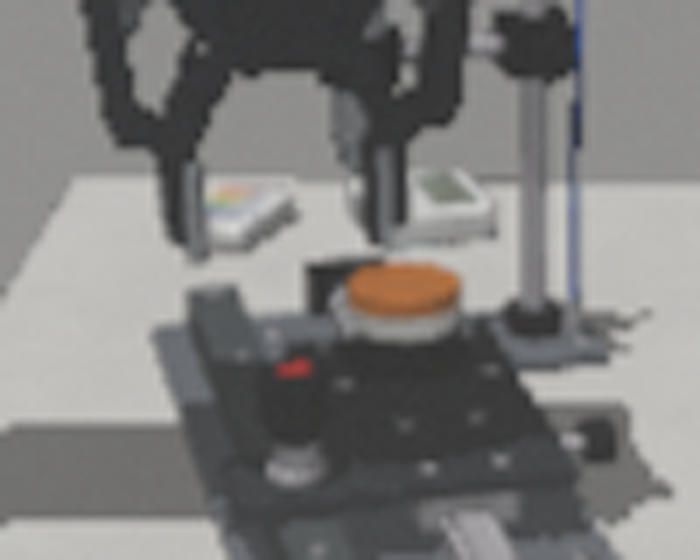

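The stack is neat (amber on white at (267,203)). The fingers straddle the knob (red dot at (252,212)). I'll descend and grip.

Emit:
arm_command([
  [0.001,0.012,0,0,0,0],
  [0.001,0.015,0,0,0,0],
  [0,0.015,0,0,0,0],
  [0,0.015,0,0,0,0],
  [0,0.01,0,0,0,0],
  [0,0.004,0,0,0,0],
  [0,0,0,0,0,0],
  [0,0,0,0,0,0],
])

```text
t: 21.6
ee_pos: [0.4801, 0.0095, 0.0492]
eef_rot: [-0.566, 0.424, -0.424, 0.566]
ft_force: [0.3, 0.2, 0.7]
grip_width: 0.702
```

Emit:
arm_command([
  [0,0,0,0,0,0],
  [0,0,0,0,0,0],
  [0,0,0,0,0,0],
  [0,0,0,0,0,0],
  [0,0,0,0,0,0],
  [0,0,0,0,0,0],
  [0,0,0,0,0,0],
  [0,0,0,0,0,0],
], hand=-1, newtons=60)

```text
t: 22.4
ee_pos: [0.4801, 0.0095, 0.0495]
eef_rot: [-0.566, 0.424, -0.424, 0.566]
ft_force: [-1.7, -0.0, 5.1]
grip_width: 0.281
```

```bash
python3 - <<'E'
from geo import *
plan([.480,.0075,.049],.282)
from look import *
c=snap('side','o')
a=cv2.imread('pics/o_side.png')
cv2.imwrite('pics/o1.png',cv2.resize(a[160:240,210:310],None,fx=7,fy=7,interpolation=cv2.INTER_CUBIC))
E
```

```text
t 22.4 pos [0.4801 0.0095 0.0495] q [ 0.4438  0.3161 -0.6074  1.9553  0.2229  0.9349  0.0115] F [-1.6931 -0.0026  5.0801] w 0.2812851302607359
tool axes (cols)
 [[ 0.2812  0.001   0.9596]
 [-0.9596 -0.0003  0.2812]
 [ 0.0006 -1.      0.0009]]
world d [-0.0001 -0.002  -0.0005] tool d [ 0.0019  0.0005 -0.0007] turn [-0.0009  0.0031  0.0006]
```

View pics/o1.png

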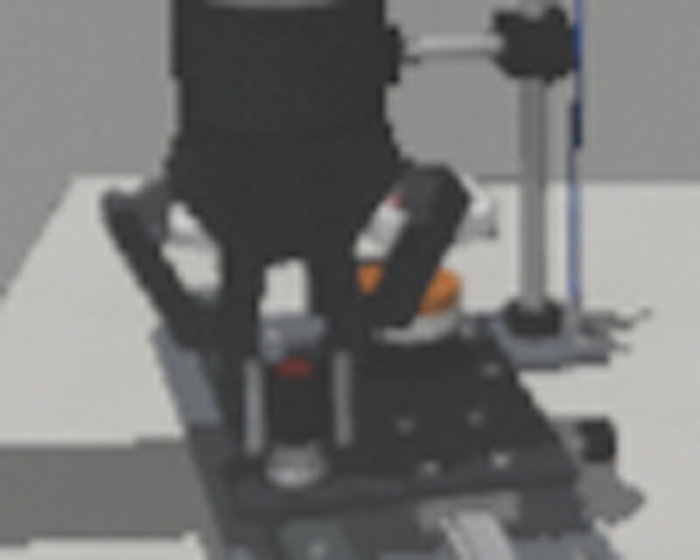

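The pads hold the knob (width 0.28, about 24 mm). I'll pull it up.

Emit:
arm_command([
  [0,-0.003,0,0,0,0],
  [0,-0.003,0,0,0,0],
  [0,-0.003,0,0,0,0],
  [0,-0.003,0,0,0,0],
  [0,0,0,0,0,0],
  [0,0,0,0,0,0],
])

```text
t: 23.05
ee_pos: [0.48, 0.0095, 0.0611]
eef_rot: [-0.566, 0.424, -0.424, 0.566]
ft_force: [2.7, -0.3, -2.2]
grip_width: 0.277
```

Emit:
arm_command([
  [0,-0.001,0,0,0,0],
  [0,0,0,0,0,0],
  [0,0,0,0,0,0],
])

```text
t: 23.35
ee_pos: [0.48, 0.0096, 0.0619]
eef_rot: [-0.566, 0.424, -0.424, 0.566]
ft_force: [5.2, -0.2, -5.3]
grip_width: 0.284
```

```bash
python3 - <<'E'
from geo import *
y=.0075
plan([.480-.09*np.sin(.282),y+.09*np.cos(.282),.063],.282)
from look import *
c=snap('side','p')
a=cv2.imread('pics/p_side.png')
cv2.imwrite('pics/p1.png',cv2.resize(a[160:240,210:310],None,fx=7,fy=7,interpolation=cv2.INTER_CUBIC))
E
```

```text
t 23.35 pos [0.48   0.0096 0.0619] q [ 0.4515  0.2973 -0.6134  1.9445  0.2071  0.9611  0.0245] F [ 5.237  -0.2058 -5.2926] w 0.28408948880631163
tool axes (cols)
 [[ 0.2812  0.0006  0.9596]
 [-0.9596  0.0002  0.2812]
 [ 0.     -1.      0.0006]]
world d [-0.025   0.0844  0.0011] tool d [-0.088  -0.0011 -0.0003] turn [-0.0006  0.0031  0.    ]
```

View pics/p1.png

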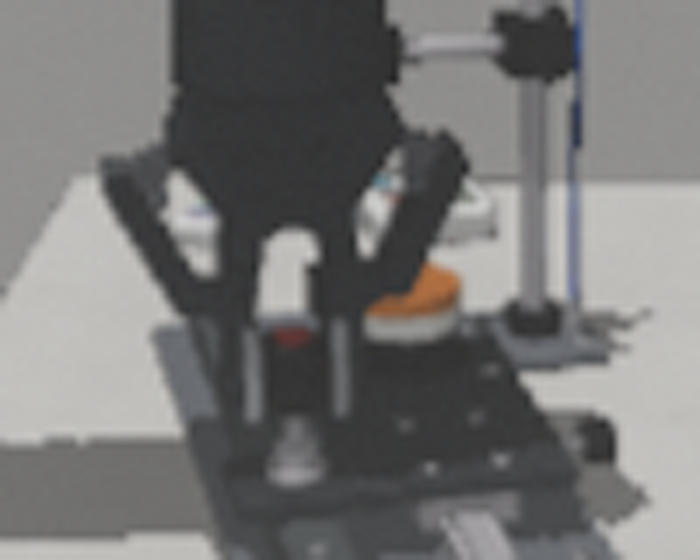

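The red dot rose from row 212 to 208 and the pull is 5.3 N, which matches about 12 mm up with the spring plus friction. I'll slide gently 90 mm along the rail (tool −x).

Emit:
arm_command([
  [-0.001,0,0,0,0,0],
  [-0.002,0,0,0,0,0],
  [-0.004,0,0,0,0,0],
  [-0.005,0,0,0,0,0],
  [-0.006,0,0,0,0,0],
  [-0.006,0,0,0,0,0],
  [-0.006,0,0,0,0,0],
  [-0.005,0,0,0,0,0],
  [-0.004,0,0,0,0,0],
  [-0.002,0,0,0,0,0],
  [-0.001,0,0,0,0,0],
  [0,0,0,0,0,0],
])

```text
t: 24.6
ee_pos: [0.4681, 0.0501, 0.0619]
eef_rot: [-0.566, 0.424, -0.424, 0.566]
ft_force: [5.5, 1.7, -4.2]
grip_width: 0.276
```

```bash
python3 - <<'E'
from geo import *
plan([.480-.09*np.sin(.282),.0096+.09*np.cos(.282),.062],.282)
from look import *
c=snap('side','q')
a=cv2.imread('pics/q_side.png')
cv2.imwrite('pics/q1.png',cv2.resize(a[160:240,210:310],None,fx=7,fy=7,interpolation=cv2.INTER_CUBIC))
E
```

```text
t 24.6 pos [0.4681 0.0501 0.0619] q [ 0.392   0.2823 -0.6397  1.9666  0.2048  0.9558 -0.0623] F [ 5.5301  1.6915 -4.1615] w 0.2759706641136748
tool axes (cols)
 [[ 0.2815  0.0005  0.9596]
 [-0.9596  0.0003  0.2815]
 [-0.0001 -1.      0.0006]]
world d [-0.0131  0.0459  0.0001] tool d [-0.0478 -0.0001  0.0003] turn [-0.0006  0.0033 -0.0001]
```

View pics/q1.png

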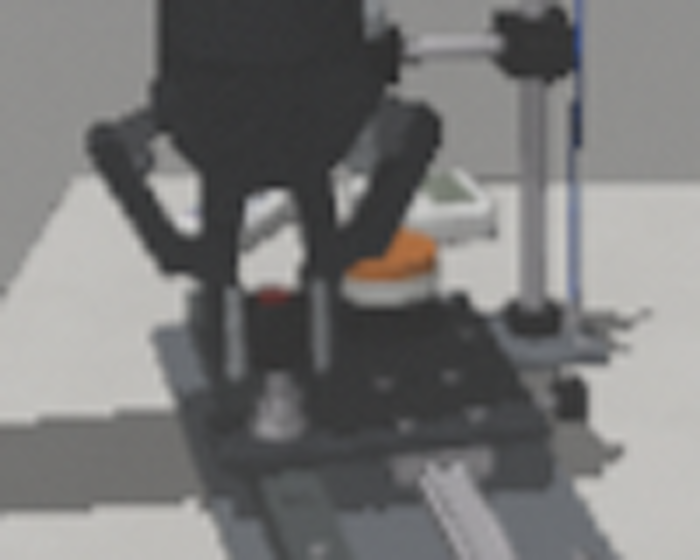

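The carriage has moved 42 mm with the knob still up and the stack intact (amber at (265,196)). Continuing, 47 mm to go.

Emit:
arm_command([
  [-0.001,0,0,0,0,0],
  [-0.002,0,0,0,0,0],
  [-0.004,0,0,0,0,0],
  [-0.005,0,0,0,0,0],
  [-0.006,0,0,0,0,0],
  [-0.006,0,0,0,0,0],
  [-0.006,0,0,0,0,0],
  [-0.006,0,0,0,0,0],
  [-0.005,0,0,0,0,0],
  [-0.004,0,0,0,0,0],
  [-0.002,0,0,0,0,0],
  [-0.001,0,0,0,0,0],
])

```text
t: 25.85
ee_pos: [0.4546, 0.096, 0.0619]
eef_rot: [-0.566, 0.424, -0.424, 0.566]
ft_force: [5.5, -0.4, -5.3]
grip_width: 0.283
```

Emit:
arm_command([
  [0,0,0,0,0,0],
  [0,0,0,0,0,0],
  [0,0,0,0,0,0],
])

```text
t: 26.15
ee_pos: [0.4546, 0.096, 0.0619]
eef_rot: [-0.566, 0.424, -0.424, 0.566]
ft_force: [5.2, 0.9, -4.6]
grip_width: 0.284
```

```bash
python3 - <<'E'
from geo import *
plan([.480-.09*np.sin(.282),.0096+.09*np.cos(.282),.062],.282)
from look import *
c=snap('side','r');snap('top','r')
a=cv2.imread('pics/r_side.png');b=cv2.imread('pics/r_top.png')
A=cv2.resize(a[160:240,210:290],None,fx=5,fy=5,interpolation=cv2.INTER_CUBIC)
B=cv2.resize(b[190:270,180:260],None,fx=5,fy=5,interpolation=cv2.INTER_CUBIC)
cv2.imwrite('pics/r1.png',np.hstack([A,B]))
E
```

```text
t 26.15 pos [0.4546 0.096  0.0619] q [ 0.3185  0.2744 -0.6686  1.9806  0.2074  0.9532 -0.1676] F [ 5.2211  0.9485 -4.5868] w 0.2838094234153971
tool axes (cols)
 [[ 0.2813  0.0005  0.9596]
 [-0.9596  0.0003  0.2813]
 [-0.0001 -1.      0.0006]]
world d [0.0003 0.     0.0001] tool d [ 0.0001 -0.0001  0.0003] turn [-0.0006  0.0031 -0.0001]
```

View pics/r1.png

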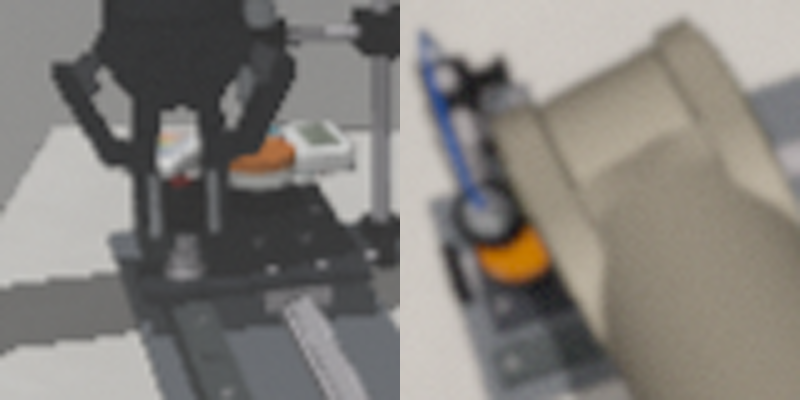

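The TCP has moved 90.0 mm and the stack is under the probe (top view, amber at (203,241)). I'll lower the pin.

Emit:
arm_command([
  [0,0.002,0,0,0,0],
  [0,0.002,0,0,0,0],
  [0,0.001,0,0,0,0],
  [0,0,0,0,0,0],
  [0,0,0,0,0,0],
])

```text
t: 26.75
ee_pos: [0.4546, 0.096, 0.0568]
eef_rot: [-0.566, 0.424, -0.424, 0.566]
ft_force: [6.1, 1.5, -5.1]
grip_width: 0.275
```

Emit:
arm_command([
  [0,0.002,0,0,0,0],
  [0,0.002,0,0,0,0],
  [0,0,0,0,0,0],
  [0,0,0,0,0,0],
])

```text
t: 27.15
ee_pos: [0.4546, 0.096, 0.0527]
eef_rot: [-0.566, 0.424, -0.424, 0.566]
ft_force: [5.1, 1.9, -4.4]
grip_width: 0.273
```

```bash
python3 - <<'E'
from geo import *
from look import *
c=snap('side','s')
a=cv2.imread('pics/s_side.png')
cv2.imwrite('pics/s1.png',cv2.resize(a[160:240,210:290],None,fx=7,fy=7,interpolation=cv2.INTER_CUBIC))
for t in 'oprs':
    i=pickle.load(open(f'pics/{t}_side.pkl','rb'))['image'].astype(float); w=np.clip(i[...,0]-i[...,1:3].max(2)-35,0,None); w[:180]=0;w[225:]=0;w[:,:240]=0;w[:,259:]=0
    w[:192,:][:, :] = w[:192,:]
    yy,xx=np.mgrid[:420,:560]; print(t,(w*xx).sum()/w.sum(),(w*yy).sum()/w.sum())
k=.0
for z in(.08,.085,.09,.095): print(z,proj(c,[.480,.0075,z]),proj(c,[.455,.094,z]))
E
```

```text
o 251.6315789473684 212.0
p 251.0 208.0
r 256.03333333333336 192.9
s 245.44444444444446 199.0
0.08 [[251.38364259 212.63098156]] [[246.00353844 200.42644825]]
0.085 [[251.31763324 210.81398531]] [[245.93292569 198.71971658]]
0.09 [[251.25137522 208.99014423]] [[245.86206622 197.00702175]]
0.095 [[251.18486712 207.15941958]] [[245.79095874 195.28833246]]
```

View pics/s1.png

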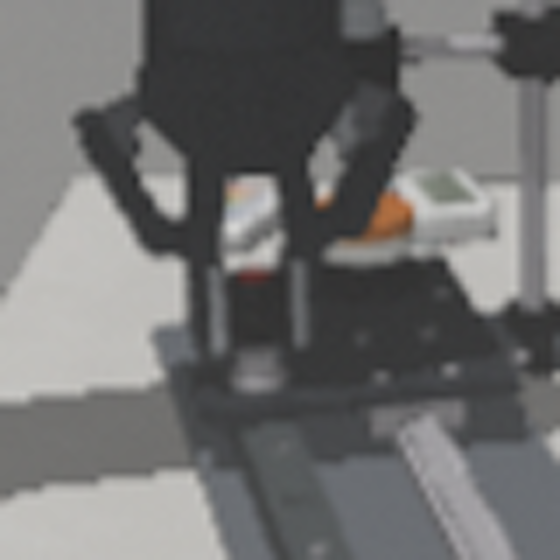

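The red dot is at row 199, which corresponds to a height of about 82 mm, so the pin is already in the hole with 2–3 mm left. I'll push it home.

Emit:
arm_command([
  [0,0.001,0,0,0,0],
  [0,0.001,0,0,0,0],
  [0,0.001,0,0,0,0],
  [0,0,0,0,0,0],
  [0,0,0,0,0,0],
])

```text
t: 27.7
ee_pos: [0.4546, 0.096, 0.0498]
eef_rot: [-0.566, 0.424, -0.424, 0.566]
ft_force: [5.5, 1.7, -1.2]
grip_width: 0.281
```

Emit:
arm_command([
  [0,0.001,0,0,0,0],
  [0,0,0,0,0,0],
  [0,0,0,0,0,0],
])

```text
t: 28.0
ee_pos: [0.4547, 0.096, 0.0495]
eef_rot: [-0.566, 0.424, -0.424, 0.566]
ft_force: [2.4, 1.0, 8.5]
grip_width: 0.28
```

Emit:
arm_command([
  [0,0.0006,0,0,0,0],
  [0,0,0,0,0,0],
  [0,0,0,0,0,0],
  [0,0,0,0,0,0],
  [0,0,0,0,0,0],
])

```text
t: 28.5
ee_pos: [0.4547, 0.096, 0.0493]
eef_rot: [-0.566, 0.424, -0.424, 0.566]
ft_force: [0.1, -0.7, 15.8]
grip_width: 0.277
```

```bash
python3 - <<'E'
from geo import *
from look import *
c=snap('side','u');snap('top','u')
a=cv2.imread('pics/u_side.png');b=cv2.imread('pics/u_top.png')
A=cv2.resize(a[160:240,210:290],None,fx=5,fy=5,interpolation=cv2.INTER_CUBIC)
B=cv2.resize(b[190:270,180:260],None,fx=5,fy=5,interpolation=cv2.INTER_CUBIC)
cv2.imwrite('pics/u1.png',np.hstack([A,B]))
i=c['image'].astype(float); w=np.clip(i[...,0]-i[...,1:3].max(2)-35,0,None); w[:190]=0;w[210:]=0;w[:,:240]=0;w[:,251:]=0
yy,xx=np.mgrid[:420,:560]; print((w*xx).sum()/w.sum(),(w*yy).sum()/w.sum())
for z in(.08,.085,.09): print(z,proj(c,[.455,.094,z]))
s=monitor.sense(); print(s['ee_pos'],s['ft_force'],s['grip_width'],s['t'])
E
```

```text
245.6969696969697 200.0
0.08 [[246.00353844 200.42644825]]
0.085 [[245.93292569 198.71971658]]
0.09 [[245.86206622 197.00702175]]
[0.45473435 0.09601772 0.04934895] [-1.17450811 -0.35380428 14.71404403] 0.28261884225103723 28.6
```

View pics/u1.png

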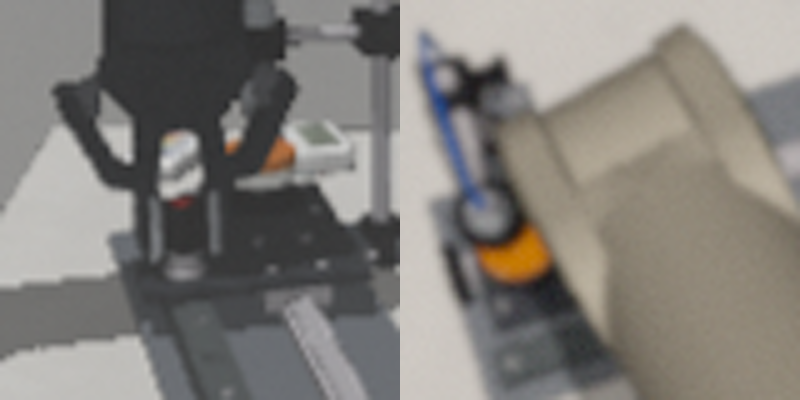

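The red dot is at row 200 (about 80 mm, the home height). TCP z 0.0493 equals the value when I first gripped the pin at home, and it pushes back firmly with 15 N. Handing in.

```bash
python3 -c "
from bench import workorder,monitor
print(workorder.close_job()); s=monitor.sense(); print(s['t'],s['ee_pos'],s['ft_force'],s['grip_width'])"
```

```text
the job is handed in; nothing more can be done
None
the job is handed in; nothing more can be done
```

I laid the white disc on the seat and the amber disc on top of it. I then pulled the knob up about 12 mm, slid the carriage 90 mm to the reading hole and pushed the pin home. I handed the job in at 28.6 s, still gripping the knob; no verdict was reported.

- **Stack when laid:** the white disc measured (0.511, 0.121) and the amber (0.511, 0.119), against a seat estimate of (0.512, 0.1205). Both are within about 2 mm of centre. The estimates from the top and side views and from the arm position differed by 1–2 mm.
- **Pin and carriage at the end:**
  - The arm had moved 90.0 mm along the rail.
  - The tool was at the same height as when I first gripped the knob with the pin home (49.3 mm against 49.2 mm).
  - The red dot was back at about its home height.
  - The pin pushed back firmly with about 15 N.
- **Stack after the slide:** the arm and the probe partly hid the discs, so I only confirmed by eye that the stack was intact under the probe. I did not measure its centring again.
- **Readings that did not fit:** while lowering the pin, the wrist force stayed at about −4 to −5 N until just before home, more than the spring alone explains. A sideways force of about 5 N was also present until the pin was pressed home. The pictures showed the knob following throughout.
- **Probe and bystanders:** I planned every path clear of the probe and saw no sign of contact. I did not measure the vial, the tin or the timer.

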